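# Tighten the hold-down clamp on the stool seat

### The arm

A 6-joint arm with a two-finger parallel gripper is mounted at the origin on the work surface. World frame = base frame: x ahead of the robot, y to its left, z up, the work surface at z = 0. Lengths are in m, angles in rad, forces in N, time in s.
With the tool pointing down it reaches from about 0.275 to 1 m from the base axis. Payload 8.4 kg.
Tool frame: the origin (TCP) lies on the centre line of the jaws, within the pads' length; the fingertips stand 17 mm ahead of it and the grasp point (between the pads) lies 2 mm behind it (bot.tcp_to_tips is the y of the fingertips in the tool frame, in m); y points along the fingers, z is the direction in which the jaws open and shut, and the axes are right-handed (so a half turn about y gives the same grasp; the last joint's range is limited). The gripper opens to 85 mm and grips with 20 to 120 N. Pads are 22 mm wide; open, the fingers measure 114 mm over their backs; the gripper's body (76 mm by 85 mm) begins 54 mm behind the grasp point. The pads swing forward as they close: fully open they stand 13 mm farther back than shut.
Start: joints at [1.113, 0.353, 1.633, -0, 1.155, -0.002], TCP at [0.275, 0.561, 0.214] pointing down, gripper open.
Joint ranges: [-2.63, 2.63], [-0.92, 2.1], [0.06, 2.66], [-1.3, 4.44], [0, 2.69], [-3.02, 3.02]. Speed limits (rad/s): [2.22, 2.22, 2.79, 3.14, 3.14, 3.14].

### API

Orientations are given as a unit quaternion [x, y, z, w].
In Python, from workcell import bot, hand, kinematics, get_obs, vision, hand_in gives the robot as it stands. The module is installed in compiled form; this text tells all that it offers. Calls block until the motion is done:
- bot.reach(position, orientation): joint-space move of the TCP to a pose.
- bot.servo_line(position, ori=None, velocity=0.15): straight line of the TCP; ori=None keeps the orientation; velocity is the mean speed in m/s.
- bot.goto_joints(angles): joint-space move.
- hand.move_gripper(opening, strength=None): finger opening in m; strength is the grip in N (None keeps the last); returns when the fingers have stopped.
- bot.dwell(seconds).
- kinematics.solve_ik(position, orientation): joint angles nearest the present ones, or None.
- get_obs(): the state.
- vision.read_camera(name): name is "side" or "top"; returns a dict with "frame" (384x512x3 uint8, red, green, blue), "intrinsics" (3x3 intrinsics, pixels), "dist" ([k1, k2, p1, p2, k3] as OpenCV has them; the pictures are not rectified), "view" (4x4, takes a point from world to camera coordinates). Camera axes: x right, y down, z forward; pixel columns grow to the right and rows downward; lengths in m; the calibration is good to about 2 mm. A picture is of the moment at which its call begins. There is no depth.
A pose or a line that the arm cannot do raises bot.IKError and nothing moves.
- hand_in(): hands the job in, once; it reports no verdict.
The state is a dict: "time_s": time; "joint_pos": joint angles; "joint_vel": joint speeds; "joint_efforts": joint torques, N m; "position": TCP position; "orientation": TCP orientation; "wrist_force": force on the tool from outside, world axes, zero at the start; "ft_torque": the same for the moment, N m; "gripper_width": finger opening in m.
Only numpy, scipy, OpenCV 4.12 (cv2) and the standard library are available. Lean on these libraries where they do the work, as an engineer would, in place of code of your own. Each camera call takes 0.05 s, during which the arm holds its last target.

### The job

Tighten the hold-down clamp whose arm reaches over the round wooden stool seat: turn its T-bar knob clockwise (seen from above) until the resistance rises sharply, then give it 30 degrees more and let go. Do not overtighten or slacken it again, do not shift the seat, and leave the knob of the other clamp alone.

Things in the scene. Friction and masses are not known exactly. Their poses are not given: they have to be found in the camera images.
- knob_grip (a point): T-bar knob of the clamp to tighten: black plastic bar 64 mm long, 16 mm thick, 28 mm high (104 to 132 mm above the bench) on an upright screw. This point is the bar's centre, on the screw axis, 118 mm above the bench; x runs along the bar, z up. Snug, the bar lies in line with the clamp's arm within 8 degrees; at the start it is 25 to 55 degrees anticlockwise of snug.
- clamp: The clamp to tighten, fixed, grey cast metal: a column 85 mm from the screw axis, on the robot's side, with a 30 mm wide arm, top 78 mm above the bench, reaching over the round seat. Its origin lies on the bench under the screw axis; x points along the arm from the column to the screw, z up.
- knob (a joint): Free running of that knob, rad: negative while it is still loose (-0.95 to -0.45 at the start), grows as the knob is turned clockwise from above against light friction of 0.02 N m, and stops at 0 when snug. Turning back makes it negative again.
- screw (a joint): Tightening turn of the same knob beyond snug, rad: 0 until snug, then grows as the knob is turned on clockwise, against 0.2 N m (ten times more); 0.52 is the 30 degrees wanted. It stays where it is left; there is no spring-back.
- spare_knob_end (a point): The knob of the other clamp, equal in shape, which holds nothing and is to be left alone: point near one end of its bar, 30 mm from its screw axis and 118 mm above the bench; x points along the bar away from the axis, so the axis lies at -30 mm in x.
- panel_center (a point): The stool seat, a loose round disc of light wood, 200 mm in diameter and 25 mm thick, lying on the bench under the arm of the clamp to tighten, its centre about 60 mm from the screw axis; this point is its centre, half-way up.
Mind the look-alikes: they are no part of the job. What is shaped like the clamp but blue or yellow is not meant.

How it is judged:
At the end, for the whole second after the job is handed in: The knob has been turned 30 degrees (15 to 45) beyond snug and not backed off by more than 8 degrees, it is at rest, the seat lies within 15 mm of where it was, and the other clamp's knob is where it was (its bar end within 12 mm) (value of joint screw between 0.26 and 0.79 rad and value of joint knob above -0.14 rad and velocity of joint knob below 0.05 rad/s and distance of panel_center from where it was at the start of the episode below 0.015 m and distance of spare_knob_end from where it was at the start of the episode below 0.012 m); the robot touches nothing.
It fails at once if the clamp is overtightened, more than 45 degrees beyond snug (value of joint screw above 0.79 rad).
It fails at once if the other clamp's knob is turned (distance of spare_knob_end from where it was at the start of the episode above 0.012 m).
It fails at once if the stool seat is shifted by more than 15 mm (distance of panel_center from where it was at the start of the episode above 0.015 m).
It also fails if it takes over 34 s, if anything falls off the work surface, if the arm or the gripper's body presses on something with over 40 N, if the wrist force passes 120 N, or if a joint passes its speed limit or range.

## Working session

There is one attempt and no reset: what is moved stays moved. The work goes in short steps, each a Python script; the robot and the scene stay as the last script left them, time stands still between calls to the robot, and variables do not carry over. Pictures are saved under pics/ and viewed, and the job is handed in when it is done.

```bash
mkdir -p pics; python3 - <<'E'
from workcell import bot,hand,get_obs,vision
import cv2,numpy as np
for n in("top","side"):
    d=vision.read_camera(n); cv2.imwrite(f"pics/{n}0.png",cv2.resize(d["frame"][:,:,::-1],(800,600),interpolation=cv2.INTER_CUBIC)); np.save(f"pics/{n}0.npy",d["frame"])
    print(n,d["intrinsics"].round(1).tolist(),d["dist"],d["view"].round(3).tolist())
o=get_obs();print(o)
E
```

```text
top [[393.9, 0.0, 254.3], [0.0, 393.9, 190.2], [0.0, 0.0, 1.0]] [-0.0310271  0.         0.         0.         0.       ] [[0.028, -1.0, -0.007, 0.014], [-0.985, -0.027, -0.171, 0.601], [0.171, 0.012, -0.985, 1.111], [0.0, 0.0, 0.0, 1.0]]
side [[428.1, 0.0, 247.2], [0.0, 428.1, 193.6], [0.0, 0.0, 1.0]] [-0.1395186  0.         0.         0.         0.       ] [[0.904, -0.428, -0.006, -0.545], [-0.307, -0.638, -0.707, 0.271], [0.298, 0.641, -0.707, 1.017], [0.0, 0.0, 0.0, 1.0]]
{'time_s': 0.1, 'joint_pos': array([ 1.11260573e+00,  3.53649382e-01,  1.63406840e+00,  4.21989659e-05,
        1.15520712e+00, -2.38446270e-03]), 'joint_vel': array([-2.82862612e-04, -1.06266207e-03, -1.12372307e-03,  2.62557809e-05,
       -1.09944795e-04,  7.80778381e-04]), 'joint_efforts': array([ 1.07389074e-03, -6.06355333e+01, -3.42824578e+01,  8.52375092e-05,
        3.92220682e-03,  3.93779737e-05]), 'position': array([0.27489077, 0.56078736, 0.21348905]), 'orientation': array([ 0.68927659, -0.15988703,  0.15964543, -0.68836564]), 'wrist_force': array([-0.08087052,  0.1412394 ,  0.90212853]), 'ft_torque': array([0.00888719, 0.02087881, 0.00195068]), 'gripper_width': 0.08533469803302957}
```

View pics/top0.png

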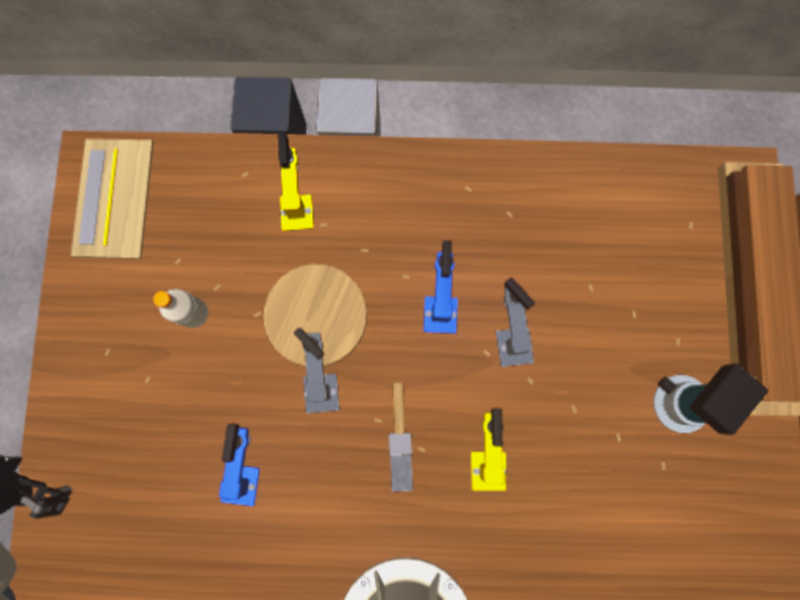

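View pics/side0.png

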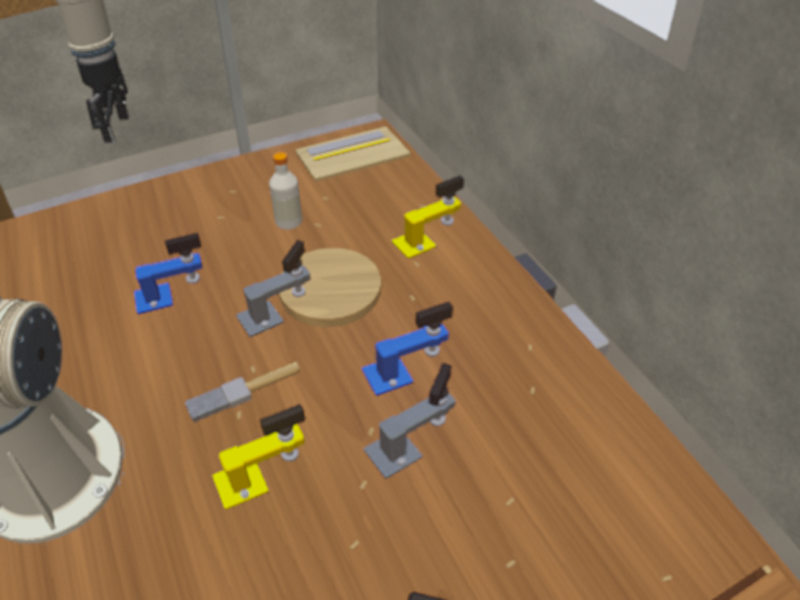

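The target is the grey clamp over the seat: its knob is at about (309,343) in the top view and (293,257) in the side view, both at 800x600 scale. The spare grey clamp is at about (518,293) in the top view.

```bash
cat > h.py <<'E'
import cv2,numpy as np
from workcell import bot,hand,get_obs,vision,kinematics
def ray(d,px):
    u=cv2.undistortPoints(np.array(px,float).reshape(-1,1,2),d["intrinsics"],d["dist"]).reshape(-1,2)
    R=d["view"][:3,:3];t=d["view"][:3,3]
    return -R.T@t,np.c_[u,np.ones(len(u))]@R
def plane(d,px,z):
    c,r=ray(d,px);return c+r*((z-c[2])/r[:,2])[:,None]
def darkblob(d,cen,rad=28,thr=62):
    f=d["frame"].astype(int);m=((f.max(2)<thr)).astype(np.uint8)
    n,l,s,c=cv2.connectedComponentsWithStats(m)
    k=[i for i in range(1,n) if s[i,4]>25 and np.hypot(*(c[i]-cen))<rad]
    k=min(k,key=lambda i:np.hypot(*(c[i]-cen)))
    ys,xs=np.nonzero(l==k);return np.c_[xs,ys].astype(float)
def axis(P):
    c=P.mean(0);w,v=np.linalg.eigh(np.cov((P-c).T));return c,v[:,1],np.ptp((P-c)@v[:,1]),np.ptp((P-c)@v[:,0])
E
python3 - <<'E'
from h import *
s=512/800
D={n:vision.read_camera(n) for n in("top","side")}
for nm,ct,cs in(("target",(309,343),(293,257)),("spare",(518,293),(440,383))):
    rs=[]
    for n,c in(("top",ct),("side",cs)):
        d=D[n];b=darkblob(d,np.array(c)*s)
        P=plane(d,b,0.118)[:,:2];c_,v,L,W=axis(P)
        print(nm,n,len(b),b.mean(0).round(1),'xy@.118',c_.round(4),'ang',np.degrees(np.arctan2(v[1],v[0])).round(1),'L,W',L.round(3),W.round(3))
        o,r=ray(d,[b.mean(0)]);rs.append((o,r[0]))
    A=np.c_[rs[0][1],-rs[1][1]];x=np.linalg.lstsq(A,rs[1][0]-rs[0][0],rcond=None)[0]
    p=rs[0][0]+x[0]*rs[0][1];q=rs[1][0]+x[1]*rs[1][1];print(' tri',p.round(4),q.round(4))
# arm grey, seat
d=D["top"];f=d["frame"];x0,y0=170,150
cr=f[190:275,160:240];cv2.imwrite("pics/crop.png",cv2.resize(cr[:,:,::-1],None,fx=7,fy=7,interpolation=cv2.INTER_NEAREST))
hsv=cv2.cvtColor(f,cv2.COLOR_RGB2HSV)
for p in [(205,250),(201,240),(199,225),(200,180),(230,200),(150,200)]: print(p,f[p[1],p[0]],hsv[p[1],p[0]])
E
```

```text
Traceback (most recent call last):
  File "h.py", line 13, in darkblob
    k=min(k,key=lambda i:np.hypot(*(c[i]-cen)))
ValueError: min() iterable argument is empty
```

```bash
python3 - <<'E'
import numpy as np,cv2
f=np.load("pics/top0.npy");print(f[210:232:2,188:212:2].max(2));print(f[240:262:3,194:216:3].max(2))
cv2.imwrite("pics/crop.png",cv2.resize(f[190:275,160:240][:,:,::-1],None,fx=7,fy=7,interpolation=cv2.INTER_NEAREST))
E
```

```text
[[211 123 109 195 215 210 212 210 207 210 216 206]
 [130  76  73  94 188 191 193 187 188 212 212 200]
 [164  81  76  72  81 118 133 136 132 207 207 198]
 [218 162  79  75  70  64  85 123 121 202 199 205]
 [218 215 150  78  75  71  61  75 125 181 202 206]
 [216 213 202  76  77  75  69  60 124 124 207 205]
 [216 214 207 107  68  78  74  68  82 118 206 198]
 [214 213 206 174  85  72  78  75  67 114 204 197]
 [210 208 209 199 134 129  81  76  71  75 193 197]
 [213 205 210 195 136 139 132  77  57 115 196 197]
 [207 208 208 197 136 141 142 134 115 127 196 197]]
[[156 138 142 141 123 134 135 130]
 [140 136 140 141 122 137 139 128]
 [132 145 140 139 130  86 138 137]
 [133 140 141 139 136  69 164 134]
 [166 137 138 139 138  73 162 126]
 [166 129 136 137 136  79 135 133]
 [170 136 137 136 137 137 136 136]
 [161 138 136 137 137 134 135 144]]
```

View pics/crop.png

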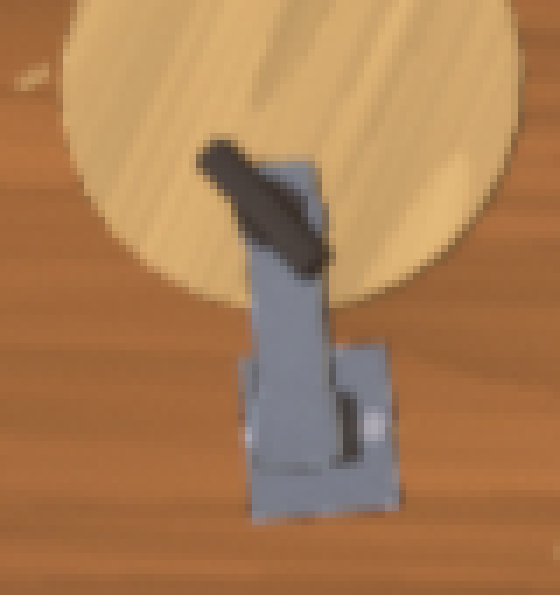

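The crop shows the bar from (217,155) to (312,265), lying obliquely over the arm. The arm's right edge runs from (317,165) to (333,450).

```bash
sed -i 's/thr=62/thr=95/' h.py; python3 - <<'E'
from h import *
s=512/800
D={n:vision.read_camera(n) for n in("top","side")}
for nm,ct,cs in(("target",(309,343),(293,257)),("spare",(518,293),(440,383))):
    rs=[]
    for n,c in(("top",ct),("side",cs)):
        d=D[n];b=darkblob(d,np.array(c)*s)
        P=plane(d,b,0.118)[:,:2];c_,v,L,W=axis(P)
        print(nm,n,len(b),b.mean(0).round(1),'xy@.118',c_.round(4),'ang',np.degrees(np.arctan2(v[1],v[0])).round(1),'L,W',L.round(3),W.round(3))
        o,r=ray(d,[b.mean(0)]);rs.append((o,r[0]))
    A=np.c_[rs[0][1],-rs[1][1]];x=np.linalg.lstsq(A,rs[1][0]-rs[0][0],rcond=None)[0]
    p=rs[0][0]+x[0]*rs[0][1];q=rs[1][0]+x[1]*rs[1][1];print(' tri',p.round(4),q.round(4))
d=D["top"];f=d["frame"].astype(int)
# top-face grey of arm: bluish-grey mask
m=((np.ptp(f,axis=2)<40)&(f.max(2)>105)&(f.max(2)<150)&(f[:,:,2]>=f[:,:,0]))
L=[];R=[];C=[]
for y in range(230,240):
    xs=np.nonzero(m[y,185:220])[0]+185; L.append((xs.min(),y));R.append((xs.max(),y));C.append(((xs.min()+xs.max())/2,y))
for E in(L,R,C):
    P=plane(d,E,.078)[:,:2];c,v,_,_=axis(P);print('arm',c.round(4),np.degrees(np.arctan2(v[1],v[0])).round(1))
print((plane(d,R,.078)-plane(d,L,.078))[:,1].round(4))
for e in([(317,165),(333,450)],[(248,275),(256,462)]):
    P=plane(d,np.array(e)/7+[159.5,189.5],.078)[:,:2];dd=P[0]-P[1];print(P.round(4),np.degrees(np.arctan2(dd[1],dd[0])))
hsv=cv2.cvtColor(d["frame"],cv2.COLOR_RGB2HSV)
m=((f[:,:,1]>140)&(f[:,:,0]>185)).astype(np.uint8);m[:160]=0;m[245:]=0;m[:,:160]=0;m[:,240:]=0
c=max(cv2.findContours(m,cv2.RETR_EXTERNAL,cv2.CHAIN_APPROX_NONE)[0],key=cv2.contourArea).reshape(-1,2)
h=cv2.convexHull(c).reshape(-1,2)
P=plane(d,h,.025)[:,:2].astype(np.float32);print('seat',cv2.minEnclosingCircle(P))
E
```

```text
target top 150 [198.1 219.8] xy@.118 [0.5024 0.1817] ang -135.3 L,W 0.063 0.025
target side 173 [187.5 164.7] xy@.118 [0.5034 0.1805] ang 55.8 L,W 0.086 0.034
 tri [0.5025 0.1819 0.1167] [0.5036 0.1817 0.1167]
spare top 181 [331.3 188. ] xy@.118 [ 0.6011 -0.1845] ang -137.2 L,W 0.061 0.028
spare side 217 [281.2 246.6] xy@.118 [ 0.6022 -0.1879] ang 47.3 L,W 0.08 0.026
 tri [ 0.6018 -0.1852  0.114 ] [ 0.6035 -0.1857  0.1144]
arm [0.4641 0.1906] -170.6
arm [0.4648 0.1667] -171.6
arm [0.4645 0.1786] -171.1
[-0.0228 -0.0227 -0.0256 -0.0227 -0.0256 -0.0255 -0.0255 -0.0227 -0.0227
 -0.0227]
[[0.5258 0.1698]
 [0.411  0.1577]] 6.003563783791417
[[0.4802 0.1956]
 [0.4054 0.1884]] 5.485068124451187
seat ((0.568737804889679, 0.19038991630077362), 0.09942691028118134)
```

Both views agree: the screw axis is at (0.503, 0.182) and z 0.117, against 0.118 given. The bar is at about 45° and the arm at about 6°, so it is 39° loose. The seat radius measures 99 mm. Next I'll refine the bar angle and check the wrist range.

```bash
cat >> h.py <<'E'
from scipy.spatial.transform import Rotation as Ro
def quat(phi): # y down, z at heading phi
    z=np.array([np.cos(phi),np.sin(phi),0]);y=np.array([0,0,-1.]);x=np.cross(y,z)
    return Ro.from_matrix(np.c_[x,y,z]).as_quat()
E
python3 - <<'E'
from h import *
d=vision.read_camera("top")
P=plane(d,np.array([(217,155),(312,265)])/7+[159.5,189.5],.132)[:,:2];dd=P[0]-P[1]
print(P,P.mean(0),np.linalg.norm(dd),np.degrees(np.arctan2(dd[1],dd[0])))
for a in(45,-30):
  for k in(90,-90):
    for z in(.3,.12):
      q=kinematics.solve_ik([.503,.182,z],quat(np.radians(a+k)));print(a,k,z,None if q is None else q.round(3))
print(bot.tcp_to_tips,get_obs()['time_s'])
E
```

```text
[[0.52261029 0.2015448 ]
 [0.48094288 0.16239167]] [0.50177658 0.18196824] 0.05717640252782985 43.218145679096914
45 90 0.3 [ 0.344  0.137  1.722 -0.     1.282 -2.012]
45 90 0.12 [ 0.344  0.328  1.911 -0.     0.903 -2.012]
45 -90 0.3 [ 0.344  0.137  1.722 -0.     1.282  1.13 ]
45 -90 0.12 [ 0.344  0.328  1.911 -0.     0.903  1.13 ]
-30 90 0.3 [ 0.344  0.137  1.722 -0.     1.282 -0.703]
-30 90 0.12 [ 0.344  0.328  1.911 -0.     0.903 -0.703]
-30 -90 0.3 [0.344 0.137 1.722 0.    1.282 2.439]
-30 -90 0.12 [ 0.344  0.328  1.911 -0.     0.903  2.439]
0.017 0.35
```

```bash
python3 - <<'E'
from h import *
q=quat(np.radians(44+90))
o=get_obs();p=o['position'];bot.servo_line([p[0],p[1],.29],velocity=.2)
bot.reach([.5025,.182,.25],q)
hand.move_gripper(.05)
bot.servo_line([.5025,.182,.119],velocity=.12)
o=get_obs();print(o['time_s'],o['position'],o['wrist_force'],o['ft_torque'],o['joint_pos'][5],o['gripper_width'])
for n in("top","side"):
    d=vision.read_camera(n)["frame"];y,x=(180,160) if n=="top" else (110,130)
    cv2.imwrite(f"pics/pre_{n}.png",cv2.resize(d[y:y+90,x:x+110,::-1],None,fx=6,fy=6,interpolation=cv2.INTER_CUBIC))
E
```

```text
4.2917 [0.50301977 0.18220302 0.11966557] [ 0.13540387  0.0817327  -0.17674629] [ 0.01237803  0.07480409 -0.02839096] -1.9940489047507317 0.04951923925926053
```

View pics/pre_side.png

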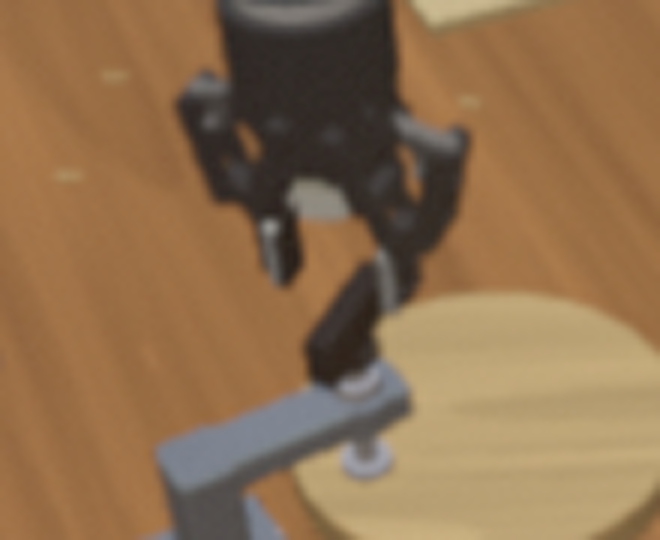

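View pics/pre_top.png

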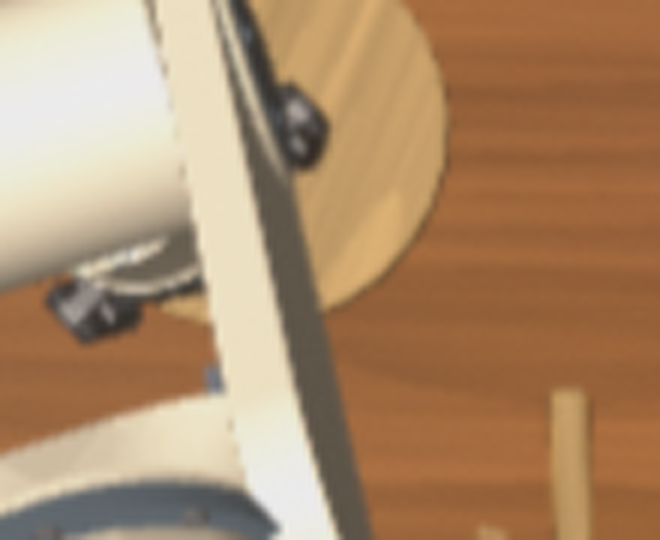

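```bash
python3 - <<'E'
from h import *
d=vision.read_camera("side");o=get_obs()
print(Ro.from_quat(o['orientation']).as_matrix().round(3))
def pr(p):
    r=cv2.Rodrigues(d["view"][:3,:3])[0];return cv2.projectPoints(np.array([p],float),r,d["view"][:3,3],d["intrinsics"],d["dist"])[0].ravel()
j=np.array([np.cos(np.radians(134)),np.sin(np.radians(134)),0]);c=np.array([.503,.182,0])
for z in(.104,.112,.12,.135):
  for s in(-1,0,1): print(z,s,((pr(c+s*.029*j+[0,0,z])-[130,110])*6).round())
f=d["frame"][110:200,130:240,::-1];f=np.clip(f.astype(float)*2.2,0,255).astype(np.uint8)
cv2.imwrite("pics/pre2.png",cv2.resize(f,None,fx=7,fy=6.6,interpolation=cv2.INTER_CUBIC))
E
```

```text
[[ 0.719  0.001 -0.695]
 [ 0.695  0.     0.719]
 [ 0.001 -1.    -0.001]]
0.104 -1 [402. 362.]
0.104 0 [347. 348.]
0.104 1 [292. 334.]
0.112 -1 [400. 350.]
0.112 0 [345. 335.]
0.112 1 [290. 322.]
0.12 -1 [399. 337.]
0.12 0 [343. 323.]
0.12 1 [288. 309.]
0.135 -1 [396. 312.]
0.135 0 [340. 298.]
0.135 1 [284. 285.]
```

View pics/pre2.png

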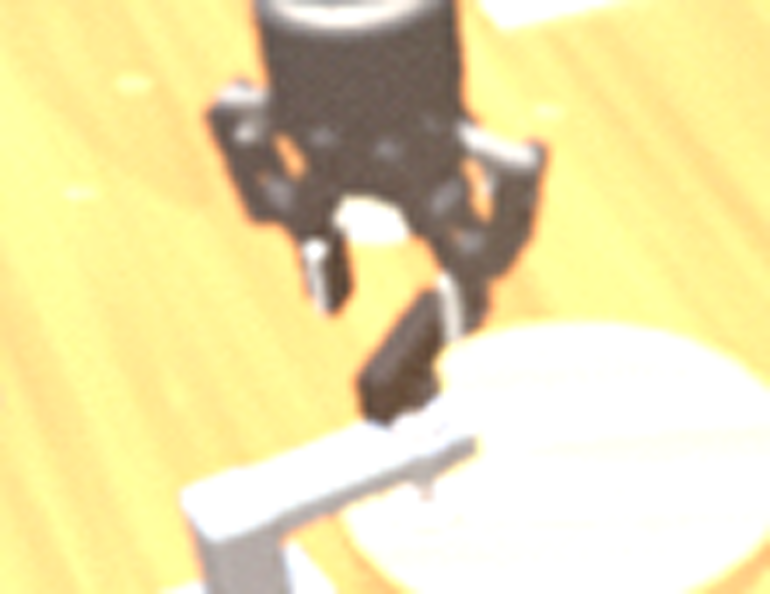

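```bash
python3 - <<'E'
from h import *
D={n:vision.read_camera(n) for n in("top","side")}
def tri(a,b):
    P=[];
    o1,r1=ray(D["top"],[a]);o2,r2=ray(D["side"],[b]);r1=r1[0];r2=r2[0]
    x=np.linalg.lstsq(np.c_[r1,-r2],o2-o1,rcond=None)[0];return (o1+x[0]*r1).round(4),(o2+x[1]*r2).round(4)
print(tri((192.9,216.7),(185,128.7)))
print(tri((210,201.7),(206,132.5)),tri((175.8,231.7),(164,125)))
for n in D:
    f=D[n]["frame"]; f=f[185:255,155:235] if n=="top" else f[105:185,145:225]
    f=(255*(f/255.)**.5).astype(np.uint8)
    cv2.imwrite(f"pics/g_{n}.png",cv2.resize(f[:,:,::-1],None,fx=7,fy=7,interpolation=cv2.INTER_CUBIC))
E
```

```text
(array([0.4976, 0.1753, 0.2454]), array([0.5075, 0.1732, 0.246 ]))
(array([0.5354, 0.1354, 0.2458]), array([0.5501, 0.1319, 0.2474])) (array([0.4601, 0.2147, 0.2456]), array([0.463 , 0.2142, 0.2457]))
```

View pics/g_side.png

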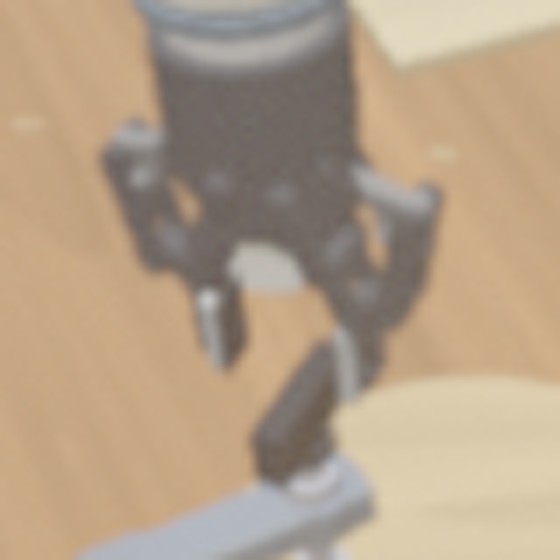

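View pics/g_top.png

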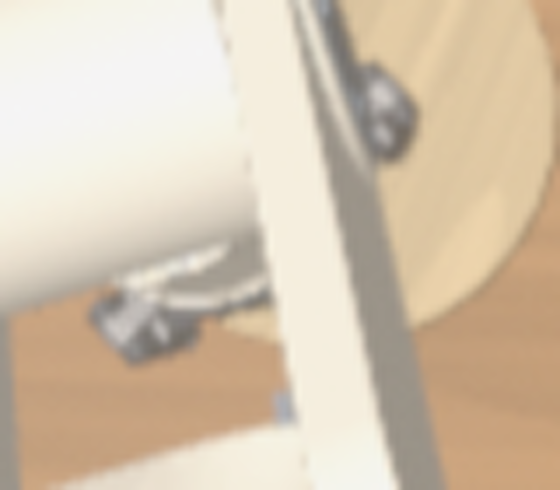

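The images disagree with the stated tip length. In the side view the fingertips show at about (220,365) and (355,395), roughly z 0.13 instead of 0.11. A TCP height of 0.105 is safe either way: the tips stay clear of the arm top at 0.078 and the gripper body stays clear of the bar. I'll lower to that, close and check the width.

```bash
python3 - <<'E'
from h import *
bot.servo_line([.5025,.182,.105],velocity=.08)
o=get_obs();print(o['time_s'],o['position'],o['wrist_force'])
f=vision.read_camera("side")["frame"][105:185,145:225];f=(255*(f/255.)**.5).astype(np.uint8)
cv2.imwrite("pics/l_side.png",cv2.resize(f[:,:,::-1],None,fx=7,fy=7,interpolation=cv2.INTER_CUBIC))
hand.move_gripper(.0,50)
o=get_obs();print(o['time_s'],o['position'],o['wrist_force'],o['ft_torque'],o['gripper_width'],o['joint_pos'])
f=vision.read_camera("side")["frame"][105:185,145:225];f=(255*(f/255.)**.5).astype(np.uint8)
cv2.imwrite("pics/c_side.png",cv2.resize(f[:,:,::-1],None,fx=7,fy=7,interpolation=cv2.INTER_CUBIC))
E
```

```text
4.8667 [0.50193872 0.18181408 0.10434302] [ 0.24297741 -0.0120486   0.50762242]
5.325 [0.50247191 0.18233633 0.10543679] [-1.98294037  2.60953334  4.56243249] [ 0.38902585  0.43664287 -0.00811113] 0.014429379267611807 [ 3.44936370e-01  3.47885452e-01  1.92188776e+00  6.97000870e-04
  8.71508584e-01 -1.99406985e+00]
```

View pics/c_side.png

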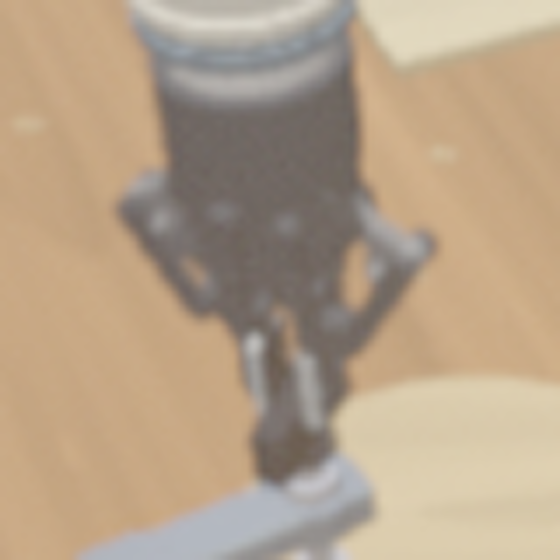

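View pics/l_side.png

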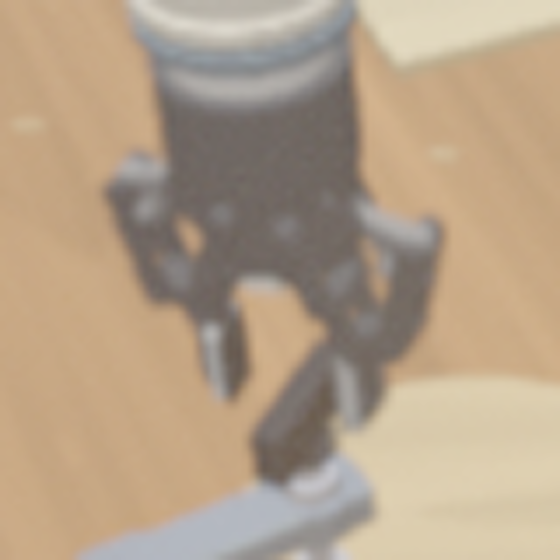

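The gripper stopped at 14 mm on the 16 mm bar, so it is gripped. Now I'll turn it with joint 6 in small steps and watch the torque.

```bash
python3 - <<'E'
from h import *
q=get_obs()['joint_pos'].copy();q0=q[5]; hi=0
for i in range(26):
    q[5]=q0+.05*(i+1)
    if .05*(i+1)>1.1: break
    bot.goto_joints(q);o=get_obs()
    print(round(o['time_s'],2),round(o['joint_pos'][5],3),'tz',round(o['ft_torque'][2],3),'F',o['wrist_force'].round(1),'w',round(o['gripper_width'],4))
    hi=hi+1 if abs(o['ft_torque'][2])>.11 else 0
    if hi>=2: break
E
```

```text
5.62 -1.945 tz 0.005 F [-2.1  2.7  2.8] w 0.0142
5.88 -1.896 tz -0.033 F [-3.3  2.8  4.9] w 0.0145
6.12 -1.846 tz -0.022 F [-4.   3.4  4. ] w 0.0144
6.38 -1.797 tz -0.007 F [-3.6  3.2  4.4] w 0.0144
6.62 -1.746 tz 0.008 F [-3.9  3.3  4.8] w 0.0143
6.88 -1.696 tz 0.006 F [-4.2  4.5  5.2] w 0.0145
7.12 -1.646 tz 0.039 F [-4.2  3.6  4.8] w 0.0146
7.38 -1.596 tz -0.052 F [-3.2  3.6  4.5] w 0.0148
7.62 -1.546 tz -0.005 F [-4.7  3.5  4.2] w 0.0141
7.88 -1.496 tz 0.01 F [-4.   4.4  3.8] w 0.0143
8.12 -1.446 tz 0.009 F [-4.1  5.   4.7] w 0.0143
8.38 -1.396 tz 0.022 F [-4.1  4.9  4.4] w 0.0144
8.62 -1.346 tz 0.017 F [-4.6  5.2  5. ] w 0.0145
8.88 -1.296 tz -0.014 F [-4.1  6.7  5.3] w 0.0145
9.12 -1.246 tz -0.006 F [-4.9  5.7  4.7] w 0.0146
9.38 -1.196 tz 0.008 F [-4.9  5.8  4.5] w 0.0141
9.62 -1.146 tz -0.033 F [-5.2  6.2  4.2] w 0.0145
9.88 -1.096 tz 0.01 F [-4.3  5.7  5.1] w 0.0143
10.12 -1.046 tz 0.032 F [-4.9  7.   4.2] w 0.0141
10.38 -0.996 tz -0.019 F [-4.8  7.3  4.2] w 0.0145
10.62 -0.946 tz 0.035 F [-4.8  6.7  4.1] w 0.0143
10.88 -0.896 tz 0.015 F [-3.8  7.7  3.6] w 0.0142
```

There was no torque rise over 1.10 rad. I'll stop and look before turning further.

```bash
python3 - <<'E'
from h import *
f=vision.read_camera("side")["frame"][105:185,145:225];f=(255*(f/255.)**.5).astype(np.uint8)
cv2.imwrite("pics/r_side.png",cv2.resize(f[:,:,::-1],None,fx=7,fy=7,interpolation=cv2.INTER_CUBIC))
o=get_obs();print(o['time_s'],o['joint_efforts'],o['ft_torque'])
E
```

```text
10.925 [-4.54168528e+00 -5.12923801e+01 -2.69949120e+01 -2.28431985e+00
 -5.70815653e-01  3.88569559e-02] [ 1.34507251  0.75757484 -0.01247019]
```

View pics/r_side.png

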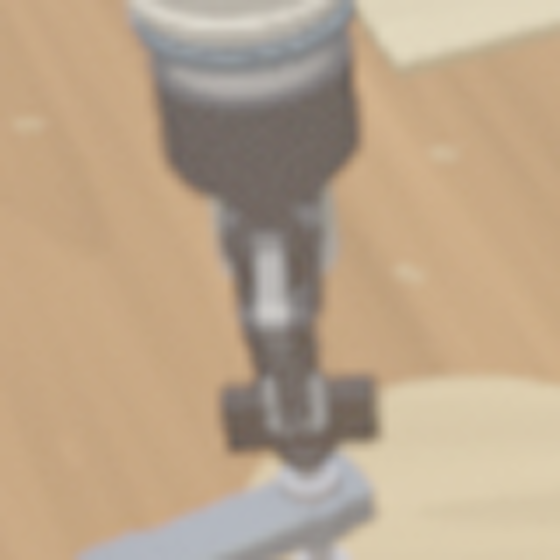

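The side view shows the bar turned with the fingers: it lies horizontal at crop row 410, a heading of about -20°. The torque reading at rest therefore doesn't show the screw's friction. The arm lies at about 6°, snug is within 8° of that, and the start angle was 44°. Aiming for a bar heading of -24° gives 22 to 38° past snug, inside the window. I'll turn the rest, release and measure.

```bash
python3 - <<'E'
from h import *
o=get_obs();R=Ro.from_quat(o['orientation']).as_matrix();print('bar nominal',np.degrees(np.arctan2(R[1,2],R[0,2]))-90)
q=o['joint_pos'].copy();q[5]+=.08
bot.goto_joints(q);o=get_obs();R=Ro.from_quat(o['orientation']).as_matrix();print('bar nominal',np.degrees(np.arctan2(R[1,2],R[0,2]))-90,o['ft_torque'],o['wrist_force'])
hand.move_gripper(.05);p=get_obs()['position']
bot.servo_line([p[0],p[1],.25],velocity=.12)
bot.reach([.33,-.2,.28],quat(np.radians(70)))
D={n:vision.read_camera(n) for n in("top","side")}
print(get_obs()['time_s'],get_obs()['position'])
for n in D:
    f=D[n]["frame"];np.save(f"pics/{n}1.npy",f); f=f[190:275,160:240] if n=="top" else f[125:205,145:225]
    cv2.imwrite(f"pics/end_{n}.png",cv2.resize(f[:,:,::-1],None,fx=7,fy=7,interpolation=cv2.INTER_CUBIC))
for n,c in(("top",(198,220)),("side",(187.5,164.7))):
    b=darkblob(D[n],np.array(c));P=plane(D[n],b,0.118)[:,:2];c_,v,L,W=axis(P)
    print(n,len(b),c_.round(4),np.degrees(np.arctan2(v[1],v[0])).round(1),L.round(3),W.round(3))
for c in [(331.3,188)]:
    b=darkblob(D["top"],np.array(c));c_,v,L,W=axis(plane(D["top"],b,.118)[:,:2]);print('spare',c_,np.degrees(np.arctan2(v[1],v[0])))
d=D["top"];f=d["frame"].astype(int)
m=((f[:,:,1]>140)&(f[:,:,0]>185)).astype(np.uint8);m[:160]=0;m[245:]=0;m[:,:160]=0;m[:,240:]=0
c=max(cv2.findContours(m,cv2.RETR_EXTERNAL,cv2.CHAIN_APPROX_NONE)[0],key=cv2.contourArea)
print('seat',cv2.minEnclosingCircle(plane(d,cv2.convexHull(c).reshape(-1,2),.025)[:,:2].astype(np.float32)))
E
```

```text
bar nominal -18.920486951712604
bar nominal -23.40657100985679 [ 0.96624249  0.71895396 -0.02744752] [-4.55238076  6.09539314  4.39743017]
14.6167 [ 0.33055085 -0.19953584  0.2799002 ]
top 166 [0.5025 0.1823] 157.6 0.06 0.026
side 221 [0.5039 0.1816] 152.3 0.064 0.056
spare [ 0.60112475 -0.18446192] -137.21770085015737
seat ((0.5681686401367188, 0.1901424378156662), 0.09926343709230423)
```

View pics/end_top.png

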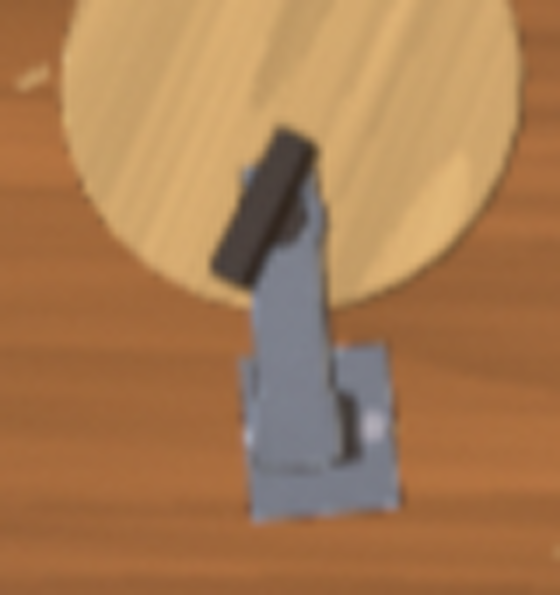

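View pics/end_side.png

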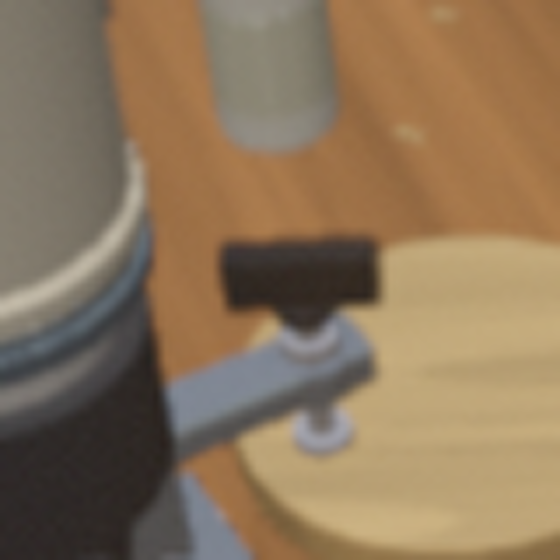

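```bash
python3 - <<'E'
from workcell import hand_in,get_obs
o=get_obs();print(o['time_s'],o['wrist_force'],abs(o['joint_vel']).max());hand_in()
E
```

```text
14.6167 [ 0.28191187  0.94608368 -0.73894123] 0.0011254851348839869
the job is handed in; nothing more can be done
```

I gripped the T-bar of the grey clamp over the seat, turned it about 67° clockwise, let go, moved the arm clear, and handed the job in at 14.6 s. By the pictures, the knob is about 30° beyond snug, but I never felt the snug point itself.

**Last checks**
- **Knob:** the bar went from a heading of about 44° to between -22.5° and -24°. The clamp arm lies at about 6°, so the bar is 28.5 to 30° past the arm line. Snug can be up to 8° off that line, so the true value should be about 19 to 41°, inside the 15 to 45° window.
- **Seat:** it moved less than 1 mm.
- **Other clamp's knob:** it is unchanged, with the same position and angle as before.
- **Robot:** it is clear of everything and at rest, with about 1 N on the wrist.

**What disagreed**
- **No torque rise seen:** I only read the torque at rest between steps, and it stayed within about ±0.05 N m. I stopped from the bar's angle in the pictures instead.
- **Fingertips higher than stated:** with the gripper part open, they looked about 20 mm higher in the side view than the given tool length implies. I therefore gripped with the TCP at 0.105 m. The fingers closed to 14.4 mm on the 16 mm bar, and the bar turned with them.

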